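# Weigh a block of cheese on the kitchen balance

### The job

Weigh the block of cheese: set it gently on the blue tray of the balance, then stand weights from the blue board beside the 200 g weight that is already on the round pan until the beam is level, with the pointer resting on the green mark. Put no weights on the blue tray, drop nothing on the balance, and do not disturb the jar, can, bowls and cheese knife.

Things in the scene. Friction and masses are not known exactly. Their poses are not given: they have to be found in the camera images.
- beam (a joint): tilt of the balance's beam, rad: 0 is level (pointer on the green mark), positive when the side of the blue goods tray is down, negative when the side of the round weight pan is down, stops at -0.2 and 0.2. The tilt is proportional to the imbalance: 0.04 rad for each 50 g by which one side is heavier. The green mark spans -0.026 to 0.026. It swings and settles within about a second of a change of load
- goods_pan_top (a point): centre of the upper surface of the goods tray: a blue rectangular tray, 150 mm (x) by 130 mm (y), with a 3 mm lip, on the left (+y) arm of the balance. Its axes are those of the balance: y runs along the beam, z up. Both pans stay horizontal but rise and sink as the beam tilts (125 mm arms: about 5 mm for each 0.04 rad, so nearly 10 mm per 100 g; surface at 130 mm above the table when level), and give way when pushed
- weight_pan_top (a point): centre of the upper surface of the weight pan: a round steel pan 156 mm in diameter with a 2 mm lip, on the right (-y) arm of the balance. Axes as for the goods tray: y along the beam towards the goods tray, x at right angles to the beam and away from the robot, z up. A white pointer plate, 66 mm wide and 200 mm above the table at its top, stands midway between the two pans
- cheese_mid (a point): centre of the block of yellow cheese with a brown rind: 100 mm long (its x), 60 mm wide (its y), 55 mm high; lies on the green chopping board (10 mm thick); z up. Its mass is not known beforehand, between 240 and 425 g
- cheese: the same block of cheese; origin at the centre of its underside
- goods_pan: the blue goods tray itself; origin 45 mm under the centre of its upper surface
- weight_pan: the round weight pan itself; origin 45 mm under the centre of its upper surface
- w50_mid (a point): a 50 g weight: upright steel cylinder 22 mm in diameter with a yellow cap on top (15 mm wide), 34 mm tall in all, steel part 26 mm tall; the point is at its centre, half-way up; z up. It stands on the blue chopping board (10 mm thick), in one of four places there, about 70 to 100 mm from its neighbours
- w100_mid (a point): a 100 g weight: upright steel cylinder 28 mm in diameter with a green cap on top (20 mm wide), 39 mm tall in all, steel part 31 mm tall; the point is at its centre, half-way up; z up. It stands on the blue chopping board (10 mm thick), in one of four places there, about 70 to 100 mm from its neighbours
- w200_mid (a point): a 200 g weight: upright steel cylinder 34 mm in diameter with a red cap on top (24 mm wide), 46 mm tall in all, steel part 38 mm tall; the point is at its centre, half-way up; z up. It stands on the blue chopping board (10 mm thick), in one of four places there, about 70 to 100 mm from its neighbours
- w500_mid (a point): a 500 g weight: upright steel cylinder 46 mm in diameter with a black cap on top (32 mm wide), 56 mm tall in all, steel part 48 mm tall; the point is at its centre, half-way up; z up. It stands on the blue chopping board (10 mm thick), in one of four places there, about 70 to 100 mm from its neighbours
- w200_on_mid (a point): a second 200 g weight, the same as the other (34 mm in diameter, 46 mm tall, red cap); the point is at its centre. It already stands on the weight pan, towards the edge that is farther from the robot, about 45 mm from the pan's centre
- knife: cheese knife with a black handle, 160 mm long, 22 mm wide, 14 mm high, lying on the green board beyond the cheese (a bystander)
- pepper_jar: small jar, 48 mm in diameter, 85 mm tall, standing beyond the balance on the left (a bystander)
- oil_can: yellow can, 60 mm in diameter, 130 mm tall, standing beyond the balance on the right (a bystander)
- cup: small steel bowl, 90 mm in diameter, 60 mm tall, between robot and balance (a bystander)
- mixbowl: steel mixing bowl, 170 mm in diameter, 85 mm tall, beyond the balance (a bystander)

How it is judged (in metres and radians):
On the way, in this order (a step that is already met when the one before it is completed fails the run):
1. the cheese rests on the blue tray, let go, and outweighs the 200 g weight so that its side is down (x of cheese_mid in the frame of goods_pan_top between -0.05 and 0.05 m and y of cheese_mid in the frame of goods_pan_top between -0.045 and 0.045 m and z of cheese_mid in the frame of goods_pan_top between 0.02 and 0.06 m and contact force between the fingers and anything else below 0.05 N and value of joint beam above 0.03 rad), for 0.3 s.
2. further weights stand on the round pan and the beam is level (x of cheese_mid in the frame of goods_pan_top between -0.05 and 0.05 m and y of cheese_mid in the frame of goods_pan_top between -0.045 and 0.045 m and z of cheese_mid in the frame of goods_pan_top between 0.02 and 0.06 m and contact force between the fingers and anything else below 0.05 N and value of joint beam between -0.026 and 0.026 rad and ((horizontal distance between w50_mid and weight_pan_top below 0.075 m and z of w50_mid in the frame of weight_pan_top between 0.008 and 0.035 m) or (horizontal distance between w100_mid and weight_pan_top below 0.075 m and z of w100_mid in the frame of weight_pan_top between 0.008 and 0.035 m) or (horizontal distance between w200_mid and weight_pan_top below 0.075 m and z of w200_mid in the frame of weight_pan_top between 0.008 and 0.035 m) or (horizontal distance between w500_mid and weight_pan_top below 0.075 m and z of w500_mid in the frame of weight_pan_top between 0.008 and 0.035 m)) and horizontal distance between w200_on_mid and weight_pan_top below 0.075 m and z of w200_on_mid in the frame of weight_pan_top between 0.008 and 0.035 m and (horizontal distance between w50_mid and weight_pan_top above 0.078 m or angle between w50_mid's own z axis and vertical below 0.3 rad) and (horizontal distance between w100_mid and weight_pan_top above 0.078 m or angle between w100_mid's own z axis and vertical below 0.3 rad) and (horizontal distance between w200_mid and weight_pan_top above 0.078 m or angle between w200_mid's own z axis and vertical below 0.3 rad) and (horizontal distance between w500_mid and weight_pan_top above 0.078 m or angle between w500_mid's own z axis and vertical below 0.3 rad) and (horizontal distance between w200_on_mid and weight_pan_top above 0.078 m or angle between w200_on_mid's own z axis and vertical below 0.3 rad) and not (distance between any of w50_mid, w100_mid, w200_mid, w500_mid, w200_on_mid and goods_pan_top below 0.1 m)), for 0.5 s.
At the end, for the whole second after the job is handed in: Cheese at rest on the blue tray (centre within 50 mm in x, 45 mm in y of the tray's); on the round pan the first 200 g weight and at least one from the board, centres within 75 mm of its centre, upright within 0.3 rad; none on the tray; beam at rest within 0.026 rad of level; all let go (all of step 2 and linear speed of cheese below 0.02 m/s and velocity of joint beam between -0.03 and 0.03 rad/s); the robot touches nothing.
It fails at once if a bystander (jar, can, bowls, cheese knife) is moved by more than 30 mm (distance of any of pepper_jar, oil_can, cup, mixbowl, knife from where it was at the start of the episode above 0.03 m).
It fails at once if something is dropped or banged on the balance: more than 80 N on either pan (contact force between any of goods_pan, weight_pan and anything else above 80 N).
It also fails if it takes over 72 s, if anything falls off the work surface, if the arm or the gripper's body presses on something with over 40 N, if the wrist force passes 120 N, or if a joint passes its speed limit or range.

### The arm

A 6-joint arm with a two-finger parallel gripper is mounted at the origin on the work surface. World frame = base frame: x ahead of the robot, y to its left, z up, the work surface at z = 0. Lengths are in mm, angles in rad, forces in N, time in s.
With the tool pointing down it reaches from about 325 to 900 mm from the base axis. Payload 6.1 kg.
Tool frame: the origin (TCP) lies midway between the tips of the shut fingers; the grasp point (between the pads) lies manip.pinch_z behind it (manip.pinch_z is the distance from the TCP to the grasp point, in mm); z points along the fingers, y is the direction in which the jaws open and shut (so a half turn about z gives the same grasp; the last joint's range is limited). The gripper opens to 85 mm and grips with 20 to 120 N. Pads are 22 mm wide; open, the fingers measure 114 mm over their backs; the gripper's body (76 mm by 85 mm) begins 54 mm behind the grasp point. The pads swing forward as they close: fully open they stand 13 mm farther back than shut.
Start: joints at [-1.242, 0.22, 1.526, -0, 1.395, -0.126], TCP at [274.544, -561.464, 231.3] pointing down, gripper open.
Joint ranges: [-2.98, 2.98], [-0.91, 2.08], [0.09, 2.57], [-1.24, 4.39], [0.2, 2.65], [-2.68, 2.68]. Speed limits (rad/s): [2.57, 2.57, 3.01, 3.14, 3.14, 3.14].

### API

Orientations are given as a unit quaternion [x, y, z, w].
In Python, from plant import manip gives the robot as it stands.
- The arm moves only by the tool play_rows, never from a script. Its argument "commands" is a list of rows, each a list of 4 numbers: the shift along the tool's x, y, z in cm, then the turn about the tool's z in rad. A call has 1 to 5 rows; each row shifts and turns the pose as measured when the row begins, along the tool's axes as they then stand; what a row does not reach is not made up. A row lasts 1/10 s, in which the tool goes at most 50 mm and 8.59 degrees, less where a joint would pass 70% of its speed; a pose out of reach is approached as far as the arm can. A call is refused whole if a number of a shift passes 5 or a number of a turn 0.15, either way. A call with a gripper value outside its range is refused whole. "grip" is the finger opening in cm, from 0 to 8.54, set as the call begins (left out, the last holds). The fingers move at their own pace and stop on an object; "grip_force" is the grip in N (left out, the last holds). Time passes only in rows, so rows that do not move let the fingers close. It gives the time, the measured TCP pose, the force and the opening at its end, in the units of the state.
- manip.sense(): the state, without advancing time (a new reading comes with each control period).
- manip.capture(name): name is "scene" or "top" or "wrist"; returns a dict with "color" (420x560x3 uint8, blue, green, red), "range_z" (420x560 float32, mm along the optical axis (not along the pixel's ray), 0 where there is no reading), "camera_matrix" (3x3 intrinsics, pixels), "R" (3x3) and "t" (3): a world point X has camera coordinates R X + t. Camera axes: x right, y down, z forward; pixel columns grow to the right and rows downward; lengths in mm; the calibration is good to about 2 mm. A picture is of the moment at which its call begins.
- manip.hand_in(): hands the job in, once; it reports no verdict.
Trained networks look in a picture, given as the dict that the camera call returned (one of the last four; its "shot" number tells which), for a name from the list of things; names that differ only in an ending like _2 or _b are one class to them, and where a whole thing is asked for, a point or a joint stands for the part that bears it (a point fixed in the world has none). Each returns a list of dicts, best first, with "score" (0 to 1); they miss things now and then, are a little off and sometimes report something else, mostly with a low value. They report only what shows in the picture. A call takes as long as a camera call.
- manip.recognise(picture, name): "position" ([x, y, z] in mm, in world coordinates, good to about 4 mm: the middle of the surface that is visible of it).
- manip.silhouettes(picture, name): "mask" (420x560 bool, what is visible of it).
- manip.spot_point(picture, name): "position" ([x, y, z] in mm, in world coordinates, good to about 4 mm: a listed point, or the origin of a listed thing).
The state is a dict: "time_s": time; "qpos": joint angles; "qvel": joint speeds; "tau": joint torques, N m; "eef_pos": TCP position; "tcp_rot": TCP orientation; "ft_force": force on the tool from outside, world axes, zero at the start; "wrist_torque": the same for the moment, N m; "opening": finger opening in mm.
Only numpy, scipy, OpenCV 4.12 (cv2) and the standard library are available. Lean on these libraries where they do the work, as an engineer would, in place of code of your own. Each camera call takes 0.05 s, during which the arm holds its last target. There are 200 camera calls.

## Working session

There is one attempt and no reset: what is moved stays moved. The work goes in short steps, Python scripts to look and compute and a tool call to move; the robot and the scene stay as the last step left them, time stands still between calls to the robot, and variables do not carry over. Pictures are saved under pics/ and viewed, about 8 in all and at most 12, crops included, and the job is handed in when it is done.

Besides the shell and the picture viewer there is one more tool, called after "Request:" in YAML: its name, and indented under it one key for each argument. play_rows: Moves the arm, as the interface text tells. Its arguments: {"type":"object","properties":{"commands":{"type":"array"},"grip":{"type":"number"},"grip_force":{"type":"number"}},"required":["commands"]}

```bash
ls; mkdir -p pics; cat > h.py <<'E'
from plant import manip
import numpy as np, cv2
from scipy.spatial.transform import Rotation as R
def tool(p):
    s=manip.sense(); M=R.from_quat(s["tcp_rot"]).as_matrix()
    return M.T@(np.array(p)-np.array(s["eef_pos"]))
def cloud(c):
    K=c["camera_matrix"];z=c["range_z"];v,u=np.mgrid[:420,:560]
    P=np.stack([(u-K[0,2])*z/K[0,0],(v-K[1,2])*z/K[1,1],z],-1)
    X=(P-c["t"])@c["R"]; X[z==0]=np.nan; return X
E
python3 - <<'E'
from h import *
s=manip.sense();print(s, manip.pinch_z); print(R.from_quat(s["tcp_rot"]).as_matrix().round(3))
a=manip.capture("scene");b=manip.capture("top")
cv2.imwrite("pics/a.png",a["color"]);cv2.imwrite("pics/b.png",b["color"])
for n in ["goods_pan_top","weight_pan_top","cheese_mid","w50_mid","w100_mid","w200_mid","w500_mid","w200_on_mid","knife","pepper_jar","oil_can","cup","mixbowl"]:
  for nm,c in (("scene",a),("top",b)):
    print(n,nm,[(np.round(d["position"]).tolist(),round(d["score"],2)) for d in manip.spot_point(c,n)][:3])
E
```

```text
pics
{'time_s': 0.0, 'qpos': array([-1.24210450e+00,  2.21229369e-01,  1.52759811e+00,  1.23308439e-05,
        1.39469803e+00, -1.26111482e-01]), 'qvel': array([ 0.00100755, -0.0006258 ,  0.0021415 ,  0.00132519, -0.00124296,
       -0.00052108]), 'tau': array([ 2.92567449e-03, -4.96890450e+01, -3.89393699e+01,  1.24865760e-04,
        1.10702633e-02, -2.43107559e-05]), 'eef_pos': array([ 274.35291631, -560.90025516,  230.20411135]), 'tcp_rot': array([ 9.74255262e-01,  2.25445672e-01, -9.16847442e-05, -9.62091285e-04]), 'ft_force': array([ 0.36733591, -0.35893659, -0.62045746]), 'wrist_torque': array([ 0.06689427,  0.00515895, -0.02325026]), 'opening': 85.54098999500872} 18.700000000000003
[[ 0.898  0.439 -0.001]
 [ 0.439 -0.898  0.002]
 [ 0.    -0.002 -1.   ]]
goods_pan_top scene [([538.0, 140.0, 147.0], 0.69), ([437.0, 22.0, -0.0], 0.31)]
goods_pan_top top [([539.0, 139.0, 148.0], 0.82), ([465.0, -306.0, 33.0], 0.47)]
weight_pan_top scene [([584.0, -104.0, 112.0], 0.73), ([775.0, 203.0, -4.0], 0.6)]
weight_pan_top top [([589.0, -102.0, 109.0], 0.6)]
cheese_mid scene []
cheese_mid 
[... 601 characters left out ...]
.0, 65.0], 0.52)]
w200_on_mid scene [([634.0, -109.0, 133.0], 0.67)]
w200_on_mid top [([631.0, -107.0, 134.0], 0.58)]
knife scene [([617.0, 347.0, 10.0], 0.55)]
knife top [([618.0, 347.0, 12.0], 0.64), ([584.0, -100.0, 68.0], 0.5), ([588.0, -103.0, 113.0], 0.48)]
pepper_jar scene [([479.0, 344.0, 42.0], 0.72), ([772.0, 205.0, -1.0], 0.67)]
pepper_jar top [([776.0, 200.0, 2.0], 0.71)]
oil_can scene [([762.0, -199.0, 1.0], 0.72)]
oil_can top [([763.0, -200.0, 1.0], 0.86), ([466.0, -306.0, 32.0], 0.73), ([558.0, -398.0, 33.0], 0.33)]
cup scene [([438.0, 22.0, 0.0], 0.93)]
cup top [([435.0, 25.0, 2.0], 0.83)]
mixbowl scene [([784.0, -15.0, -1.0], 0.94)]
mixbowl top [([782.0, -16.0, -2.0], 0.59)]
```

View pics/a.png

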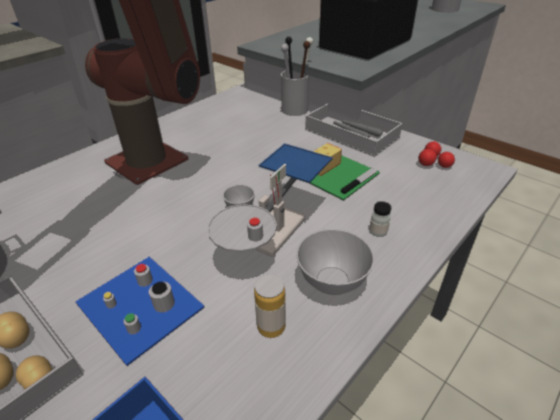

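View pics/b.png

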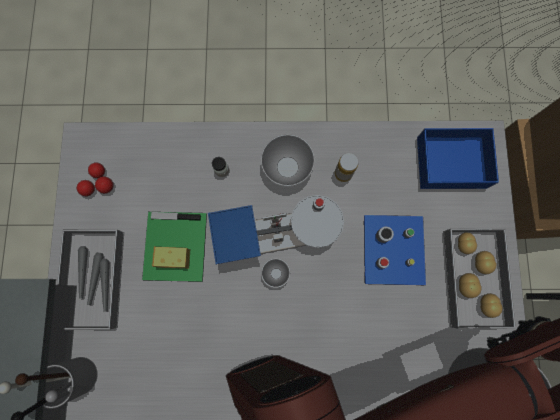

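```bash
python3 - <<'E'
from h import *
b=manip.capture("top");X=cloud(b)
for n in ["cheese","w50_mid","w100_mid","w200_mid","w500_mid","w200_on_mid","goods_pan","weight_pan"]:
  for d in manip.silhouettes(b,n)[:2]:
    P=X[d["mask"]];P=P[~np.isnan(P[:,0])]
    if len(P)<15: continue
    zt=np.percentile(P[:,2],95); T=P[P[:,2]>zt-6]
    r=cv2.minAreaRect(T[:,:2].astype(np.float32))
    print(n,round(d["score"],2),len(T),"ztop",round(zt),[np.round(x,1) for x in r])
E
```

```text
w50_mid 0.49 20 ztop 47 [array([ 469.9, -393.9]), array([13.1, 12.8]), np.float64(83.4)]
w100_mid 0.56 29 ztop 53 [array([ 559.6, -394. ]), array([17.5, 19. ]), np.float64(34.0)]
w500_mid 0.55 79 ztop 70 [array([ 554. , -316.5]), array([37.3, 30.7]), np.float64(69.4)]
goods_pan 0.9 1756 ztop 155 [array([540.5, 141.4]), array([149.8, 130.5]), np.float64(10.1)]
goods_pan 0.33 207 ztop 134 [array([ 762.6, -197.9]), array([51.7, 52.4]), np.float64(44.9)]
weight_pan 0.59 1490 ztop 116 [array([ 584.9, -102.7]), array([152. , 157.4]), np.float64(89.6)]
```

The top view shows the balance in the middle, with the tray at about (235,235) and the round pan at (316,222). The weights are on the right-hand board around (395,250), and the cheese is on the green board at (170,257). Next I'll measure the cheese.

```bash
python3 - <<'E'
from h import *
b=manip.capture("top");X=cloud(b)
m=(abs(X[...,0]-480)<90)&(abs(X[...,1]-347)<70)&(X[...,2]>50)
P=X[m];print(len(P),np.median(P[:,2]),cv2.minAreaRect(P[:,:2].astype(np.float32)))
c=b["color"].astype(int);m2=(abs(X[...,0]-480)<90)&(abs(X[...,1]-347)<90)&(c[...,2]>c[...,1]*0.95)&(c[...,2]>c[...,0]+40)
P=X[m2];print(len(P),cv2.minAreaRect(P[:,:2].astype(np.float32)))
g=(abs(X[...,0]-540)<120)&(abs(X[...,1]-370)<110)&(c[...,1]>c[...,2]+40)
print("board",cv2.minAreaRect(X[g][:,:2].astype(np.float32)))
print(manip.recognise(b,"cheese")[:2])
print(tool([400,0,230]),tool([480,347,230]))
E
```

```text
680 65.94013310833229 ((483.453125, 347.1802978515625), (102.76805114746094, 60.26041030883789), 87.9437255859375)
611 ((483.3528137207031, 347.80633544921875), (101.55686950683594, 58.34693145751953), 87.982666015625)
board ((524.9609985351562, 350.680419921875), (183.45361328125, 211.89828491210938), 88.84730529785156)
[{'position': [613.4, 348.3, 19.1], 'score': 0.62}, {'position': [480.3, 342.4, 66.5], 'score': 0.56}]
[ 359.36646264 -449.25744937    1.30314142] [ 583.67759937 -725.83205763    1.30055351]
```

Request:
play_rows:
  commands:
    - [3, -4, 0, 0]
    - [3, -4, 0, 0]
    - [3, -4, 0, 0]
    - [3, -4, 0, 0]
    - [3, -4, 0, 0]
  grip: 8.54

```text
time_s: 2.45
eef_pos: [320.1, -317.0, 228.0]
tcp_rot: [0.975, 0.221, -0.0, -0.001]
ft_force: [0.9, 0.3, 1.4]
opening: 85.5
```

Request:
play_rows:
  commands:
    - [3.1, -3.8, 0, -0.14]
    - [3.6, -3.3, 0, -0.14]
    - [4.1, -2.7, 0, -0.14]
    - [4.4, -2.1, 0, -0.14]
    - [4.7, -1.4, 0, -0.14]

```text
time_s: 2.95
eef_pos: [379.7, -74.2, 229.7]
tcp_rot: [0.834, 0.551, 0.002, 0.001]
ft_force: [1.7, -0.2, -0.7]
opening: 85.4
```

```bash
cat >> h.py <<'E'
def show(p,yaw=None):
    s=manip.sense();M=R.from_quat(s["tcp_rot"]).as_matrix()
    print("t",round(s["time_s"],2),"pos",np.round(s["eef_pos"],1),"yaw",round(np.degrees(np.arctan2(M[1,0],M[0,0])),1),"tilt",round(float(M[2,2]),4),"dtool mm",np.round(tool(p),1),"f",np.round(s["ft_force"],1),"open",round(s["opening"],1),"q",np.round(s["qpos"],2))
E
python3 -c "
from h import *
show([483,347,230])"
```

```text
t 2.95 pos [379.7 -74.2 229.7] yaw 66.9 tilt -1.0 dtool mm [ 4.279e+02 -7.030e+01 -1.000e-01] f [ 1.7 -0.2 -0.7] open 85.4 q [-0.4  -0.39  2.1   0.    1.43  0.  ]
```

Request:
play_rows:
  commands:
    - [4.8, -0.8, 0, -0.13]
    - [4.9, -0.2, 0, -0.12]
    - [4.9, 0.5, 0, -0.12]
    - [4.9, 0.9, 0, 0]
    - [4.9, 0.9, 0, 0]

```text
time_s: 3.45
eef_pos: [433.3, 170.5, 232.5]
tcp_rot: [0.711, 0.703, 0.004, 0.005]
ft_force: [1.4, -1.5, 0.2]
opening: 85.3
```

```bash
python3 -c "
from h import *
show([483,347,230])"
```

```text
t 3.45 pos [433.3 170.5 232.5] yaw 89.3 tilt -0.9999 dtool mm [177.1  47.5   2.9] f [ 1.4 -1.5  0.2] open 85.3 q [ 0.21 -0.18  1.93 -0.    1.38  0.22]
```

Request:
play_rows:
  commands:
    - [4.4, 1.2, 0, 0.02]
    - [4.4, 1.2, 0, 0]
    - [4.4, 1.2, 0, 0]
    - [4.2, 1.1, 0, 0]
    - [0, 0, 0, 0]

```text
time_s: 3.95
eef_pos: [485.2, 357.1, 232.9]
tcp_rot: [0.716, 0.698, 0.006, 0.005]
ft_force: [0.0, -0.9, -1.2]
opening: 85.6
```

```bash
python3 -c "
from h import *
c=manip.capture('wrist');X=cloud(c);cv2.imwrite('pics/c.png',c['color'])
P=X[(X[...,2]>45)&(X[...,2]<75)&(abs(X[...,0]-483)<100)&(abs(X[...,1]-347)<90)]
print(len(P),cv2.minAreaRect(P[:,:2].astype(np.float32)) if len(P)>5 else 0)
show([483,347,25])"
```

```text
5522 ((483.5015563964844, 348.2893981933594), (99.32698822021484, 60.45631408691406), 88.00189971923828)
t 4.0 pos [484.8 355.2 233.1] yaw 88.5 tilt -0.9999 dtool mm [ -8.2  -4.8 208. ] f [ 0.1 -0.3  0.3] open 85.3 q [ 0.51  0.15  1.6  -0.01  1.38  0.53]
```

Request:
play_rows:
  commands:
    - [-0.7, -0.2, 4.5, 0]
    - [0, 0, 4.5, 0]
    - [0, 0, 4.5, 0]
    - [0, 0, 4.2, 0]
    - [0, 0, 2, 0]

```text
time_s: 4.5
eef_pos: [490.7, 346.9, 37.9]
tcp_rot: [0.717, 0.697, 0.012, 0.008]
ft_force: [0.8, 0.2, -0.0]
opening: 85.4
```

```bash
python3 -c "
from h import *
show([483.5,348,21])"
```

```text
t 4.5 pos [490.7 346.9  37.9] yaw 88.4 tilt -0.9996 dtool mm [ 0.8 -7.7 16.6] f [ 0.8  0.2 -0. ] open 85.4 q [ 0.49  0.36  1.75 -0.01  1.01  0.52]
```

Request:
play_rows:
  commands:
    - [0, -0.7, 0, 0]
    - [0, 0, 1.2, 0]
    - [0, 0, 0.4, 0]

```text
time_s: 4.8
eef_pos: [482.0, 343.8, 19.7]
tcp_rot: [0.717, 0.697, 0.009, 0.008]
ft_force: [-0.2, -0.2, -0.3]
opening: 85.5
```

Request:
play_rows:
  commands:
    - [0, 0, 0, 0]
    - [0, 0, 0, 0]
    - [0, 0, 0, 0]
    - [0, 0, 0, 0]
    - [0, 0, 0, 0]
  grip: 4.5
  grip_force: 35

```text
time_s: 5.3
eef_pos: [484.3, 344.7, 23.5]
tcp_rot: [0.717, 0.696, 0.012, 0.009]
ft_force: [0.3, -0.0, -4.2]
opening: 60.1
```

```bash
python3 -c "
from h import *
show([483.5,348,21])"
```

```text
t 5.3 pos [484.3 344.7  23.5] yaw 88.3 tilt -0.9995 dtool mm [ 3.2 -1.   2.5] f [ 0.3 -0.  -4.2] open 60.1 q [ 0.49  0.36  1.77 -0.01  0.98  0.53]
```

Request:
play_rows:
  commands:
    - [0, 0, -2, 0]
    - [0, 0, -4, 0]
    - [0, 0, -4, 0]
    - [0, 0, -4, 0]
    - [0, 0, -4, 0]

```text
time_s: 5.8
eef_pos: [472.3, 340.6, 197.9]
tcp_rot: [0.717, 0.697, 0.001, 0.006]
ft_force: [0.6, 0.3, -3.9]
opening: 59.9
```

```bash
python3 -c "
from h import *
show([540,141,215])"
```

```text
t 5.8 pos [472.3 340.6 197.9] yaw 88.3 tilt -0.9999 dtool mm [-197.7   73.7  -15.1] f [ 0.6  0.3 -3.9] open 59.9 q [ 0.5   0.14  1.68 -0.01  1.31  0.53]
```

Request:
play_rows:
  commands:
    - [-3, 1.1, -0.5, 0]
    - [-4.5, 1.6, -0.5, 0]
    - [-4.5, 1.6, -0.3, 0]
    - [-4.5, 1.6, -0.3, -0.05]
    - [-3, 1.4, 0, -0.05]

```text
time_s: 6.3
eef_pos: [544.5, 145.4, 225.2]
tcp_rot: [0.677, 0.736, 0.008, 0.008]
ft_force: [0.0, 0.3, -3.5]
opening: 59.9
```

Request:
play_rows:
  commands:
    - [0, 0, 0, -0.06]
    - [0, 0, 0, -0.05]
    - [0, 0, 0, 0]

```text
time_s: 6.6
eef_pos: [545.8, 139.1, 224.4]
tcp_rot: [0.636, 0.771, 0.007, 0.009]
ft_force: [0.2, -0.5, -4.0]
opening: 60.1
```

```bash
python3 -c "
from h import *
show([541,138,170])
c=manip.capture('top');X=cloud(c);P=X[(X[...,2]>195)&(X[...,2]<300)&(X[...,0]>600)]
X2=cloud(c);m=(abs(X[...,0]-585)<65)&(abs(X[...,1]+103)<65)&(X[...,2]>90)&(X[...,2]<125);print('wpan z',np.median(X[m][:,2]))"
```

```text
t 6.6 pos [545.8 139.1 224.4] yaw 101.0 tilt -0.9997 dtool mm [ 0.2 -6.2 54.3] f [ 0.2 -0.5 -4. ] open 60.1 q [ 0.11  0.06  1.72 -0.    1.34 -0.08]
wpan z 111.51808788238333
```

Request:
play_rows:
  commands:
    - [0, -0.3, 1.5, 0]
    - [0, -0.2, 1.5, 0]
    - [0, 0, 1.5, 0]
    - [0, 0, 0.8, 0]
    - [0, 0, 0.5, 0]

```text
time_s: 7.15
eef_pos: [539.5, 140.0, 159.7]
tcp_rot: [0.637, 0.771, 0.006, 0.008]
ft_force: [0.2, 0.4, -3.1]
opening: 59.6
```

Request:
play_rows:
  commands:
    - [0, 0, 0.5, 0]
    - [0, 0, 0.5, 0]
    - [0, 0, 0, 0]

```text
time_s: 7.45
eef_pos: [539.2, 140.7, 148.3]
tcp_rot: [0.637, 0.771, 0.006, 0.007]
ft_force: [-0.6, 0.1, -3.2]
opening: 59.9
```

```bash
python3 -c "
from h import *
show([541,138,140])"
```

```text
t 7.45 pos [539.2 140.7 148.3] yaw 100.9 tilt -0.9998 dtool mm [-2.9  1.1  8.3] f [-0.6  0.1 -3.2] open 59.9 q [ 0.12  0.12  1.8  -0.    1.2  -0.07]
```

Request:
play_rows:
  commands:
    - [0, 0, 0.5, 0]
    - [0, 0, 0.5, 0]
    - [0, 0, 0.5, 0]
    - [0, 0, 0, 0]

```text
time_s: 7.85
eef_pos: [540.8, 140.6, 134.1]
tcp_rot: [0.637, 0.771, 0.007, 0.009]
ft_force: [-0.2, -0.1, -0.8]
opening: 60.1
```

Request:
play_rows:
  commands:
    - [0, 0, 0.4, 0]
    - [0, 0, 0.4, 0]
    - [0, 0, 0, 0]
    - [0, 0, 0, 0]

```text
time_s: 8.25
eef_pos: [541.7, 140.2, 126.2]
tcp_rot: [0.637, 0.771, 0.007, 0.009]
ft_force: [-1.3, -1.1, -0.1]
opening: 59.8
```

Force is near zero: the tray is bearing the cheese. Release it.

Request:
play_rows:
  commands:
    - [0, 0, 0, 0]
    - [0, 0, 0, 0]
    - [0, 0, 0, 0]
    - [0, 0, 0, 0]
    - [0, 0, 0, 0]
  grip: 8.54

```text
time_s: 8.75
eef_pos: [543.1, 140.6, 127.5]
tcp_rot: [0.637, 0.771, 0.008, 0.01]
ft_force: [0.1, -0.2, 0.1]
opening: 85.8
```

Request:
play_rows:
  commands:
    - [0, 0, -1, 0]
    - [0, 0, -3, 0]
    - [0, 0, -4, 0]
    - [0, 0, -4, 0]
    - [0, 0, -2, 0]

```text
time_s: 9.25
eef_pos: [536.5, 140.3, 270.3]
tcp_rot: [0.637, 0.771, 0.005, 0.008]
ft_force: [-0.3, -0.8, -0.7]
opening: 85.8
```

```bash
cat >> h.py <<'E'
def beam(save=None):
    c=manip.capture("top");X=cloud(c)
    u=np.array([-.185,.983])
    o=[]
    for n,p,s in (("goods",[540.5,141.4],1),("weight",[585,-102.7],-1)):
        d=X[...,:2]-p; m=(np.hypot(d[...,0],d[...,1])<(62 if s>0 else 66))&(X[...,2]>90)&(X[...,2]<170)
        zz=X[m][:,2]; h,e=np.histogram(zz,bins=np.arange(90,172,2)); k=h.argmax()
        z=np.median(zz[(zz>e[k]-3)&(zz<e[k]+5)]); o.append(z); print(n,"mode z",round(z,1),"beam",round((130-z)/125*s,3),len(zz))
        if s<0:
            q=X[m]; T=q[q[:,2]>z+15]; print(" tall pts",len(T),np.round(T[:,:2].mean(0),1) if len(T) else "")
    if save: cv2.imwrite(save,c["color"])
    return c,X
E
python3 -c "
from h import *
show([430,-320,250])
c,X=beam('pics/d.png')
P=X[(X[...,2]>155)&(X[...,2]<190)&(abs(X[...,0]-541)<70)&(abs(X[...,1]-141)<60)]
print(len(P),cv2.minAreaRect(P[:,:2].astype(np.float32)) if len(P)>9 else 0, np.median(P[:,2]))"
```

```text
t 9.25 pos [536.5 140.3 270.3] yaw 100.9 tilt -0.9998 dtool mm [-431.8 -191.8   18.9] f [-0.3 -0.8 -0.7] open 85.8 q [ 0.12  0.01  1.68 -0.    1.43 -0.07]
goods mode z 112.8 beam 0.138 450
weight mode z 149.7 beam 0.157 1502
 tall pts 2 [ 616.8 -107.8]
237 ((540.2548828125, 142.87850952148438), (60.09709930419922, 100.68170166015625), 10.823332786560059) 167.2569700736436
```

Request:
play_rows:
  commands:
    - [-4.2, -1.5, 0, 0.145]
    - [-4.4, -0.9, 0, 0.145]
    - [-4.5, -0.3, 0, 0.145]
    - [-4.5, 0.4, 0, 0.145]
    - [-4.4, 1.0, 0, 0.145]
  grip: 6.0

```text
time_s: 9.8
eef_pos: [501.8, -82.2, 278.4]
tcp_rot: [0.872, 0.489, 0.015, 0.008]
ft_force: [0.5, 0.2, -0.3]
opening: 59.8
```

```bash
python3 -c "
from h import *
show([464,-306,250])"
```

```text
t 9.8 pos [501.8 -82.2 278.4] yaw 58.5 tilt -0.9994 dtool mm [-211.1   83.8   27. ] f [ 0.5  0.2 -0.3] open 59.8 q [-0.33 -0.12  1.79  0.01  1.44  0.22]
```

Request:
play_rows:
  commands:
    - [-4.2, 1.7, 0.4, 0.145]
    - [-3.9, 2.3, 0.4, 0.145]
    - [-3.5, 2.8, 0.4, 0.145]
    - [-3.1, 3.3, 0.4, 0.145]
    - [-2.5, 3.5, 0.4, 0.145]

```text
time_s: 10.3
eef_pos: [460.3, -311.5, 260.3]
tcp_rot: [0.991, 0.135, 0.02, 0.004]
ft_force: [1.1, -0.3, 0.3]
opening: 59.8
```

Request:
play_rows:
  commands:
    - [0, 0, 0, 0.1]
    - [0, 0, 0, 0]

```text
time_s: 10.5
eef_pos: [457.6, -317.3, 259.7]
tcp_rot: [0.997, 0.078, 0.019, 0.003]
ft_force: [0.0, 0.1, 0.3]
opening: 59.8
```

```bash
python3 -c "
from h import *
c=manip.capture('wrist');X=cloud(c);cv2.imwrite('pics/e.png',c['color'])
P=X[(X[...,2]>50)&(X[...,2]<62)&(abs(X[...,0]-464)<35)&(abs(X[...,1]+306)<35)]
print(len(P),cv2.minEnclosingCircle(P[:,:2].astype(np.float32)) if len(P)>5 else 0)
P=X[(X[...,2]>43)&(X[...,2]<62)&(abs(X[...,0]-464)<35)&(abs(X[...,1]+306)<35)]
print(len(P),cv2.minEnclosingCircle(P[:,:2].astype(np.float32)) if len(P)>5 else 0)
show([464,-306,28])
beam('pics/f.png')"
```

```text
340 ((467.571533203125, -305.6494445800781), 13.315138816833496)
666 ((466.4441223144531, -307.5185852050781), 16.91172218322754)
t 10.55 pos [ 457.7 -317.2  259.7] yaw 9.2 tilt -0.9993 dtool mm [ -0.5 -12.4 231.7] f [-0.2 -0.2  0.2] open 59.9 q [-0.76  0.01  1.7   0.02  1.4   0.65]
goods mode z 167.1 beam -0.297 1280
weight mode z 149.6 beam 0.157 1511
 tall pts 4 [ 622.6 -105. ]
```

Request:
play_rows:
  commands:
    - [0.2, -1.1, 3.5, 0]
    - [0, 0, 4.5, 0]
    - [0, 0, 4.5, 0]
    - [0, 0, 4.5, 0]
    - [0, 0, 2, 0]

```text
time_s: 11.1
eef_pos: [473.2, -304.4, 72.9]
tcp_rot: [0.995, 0.092, 0.025, 0.01]
ft_force: [-1.2, -0.7, 0.0]
opening: 59.9
```

```bash
python3 -c "
from h import *
show([466.5,-307,17])"
```

```text
t 11.1 pos [ 473.2 -304.4   72.9] yaw 10.6 tilt -0.9986 dtool mm [-9.7  0.  55.5] f [-1.2 -0.7  0. ] open 59.9 q [-0.73  0.2   1.86  0.03  1.02  0.65]
```

Request:
play_rows:
  commands:
    - [-0.8, 0, 1, 0]
    - [-0.1, 0, 1.5, 0]
    - [0, 0, 1.5, 0]
    - [0, 0, 1, 0]
    - [0, 0, 0, 0]

```text
time_s: 11.6
eef_pos: [466.7, -302.5, 19.5]
tcp_rot: [0.995, 0.099, 0.024, 0.009]
ft_force: [-0.7, 0.0, -0.0]
opening: 60.1
```

```bash
python3 -c "
from h import *
show([466.5,-307,17])"
```

```text
t 11.6 pos [ 466.7 -302.5   19.5] yaw 11.4 tilt -0.9987 dtool mm [-1.2  4.3  2.5] f [-0.7  0.  -0. ] open 60.1 q [-0.73  0.28  1.9   0.03  0.92  0.62]
```

Request:
play_rows:
  commands:
    - [-0.1, 0.4, 0.1, 0]
    - [0, 0, 0, 0]

```text
time_s: 11.8
eef_pos: [467.5, -307.6, 19.9]
tcp_rot: [0.995, 0.099, 0.025, 0.01]
ft_force: [-0.7, -0.1, 0.8]
opening: 59.9
```

Request:
play_rows:
  commands:
    - [0, 0, 0, 0]
    - [0, 0, 0, 0]
    - [0, 0, 0, 0]
    - [0, 0, 0, 0]
    - [0, 0, 0, 0]
  grip: 2.5
  grip_force: 35

```text
time_s: 12.3
eef_pos: [468.3, -308.7, 21.7]
tcp_rot: [0.995, 0.099, 0.026, 0.011]
ft_force: [-0.1, -0.2, -2.2]
opening: 33.1
```

Request:
play_rows:
  commands:
    - [0, 0, -1.5, 0]
    - [0, 0, -2.5, 0]
    - [0, 0, -4, 0]
    - [0, 0, -4.5, 0]
    - [0, 0, -4.5, 0]

```text
time_s: 12.8
eef_pos: [453.9, -301.4, 190.7]
tcp_rot: [0.995, 0.099, 0.02, 0.004]
ft_force: [1.2, -0.4, -1.9]
opening: 33.1
```

```bash
python3 -c "
from h import *
show([555,-106,230])"
```

```text
t 12.8 pos [ 453.9 -301.4  190.7] yaw 11.4 tilt -0.9992 dtool mm [ 139.2 -171.1  -35.9] f [ 1.2 -0.4 -1.9] open 33.1 q [-0.75  0.03  1.81  0.03  1.27  0.62]
```

Request:
play_rows:
  commands:
    - [2, -2.5, -1.5, 0]
    - [3, -3.7, -1, 0]
    - [3, -3.7, -0.5, 0]
    - [3, -3.7, -0.3, 0]
    - [2.7, -3.3, 0, 0]

```text
time_s: 13.3
eef_pos: [558.3, -110.9, 245.3]
tcp_rot: [0.995, 0.094, 0.028, 0.012]
ft_force: [0.3, -0.6, -1.5]
opening: 33.0
```

Request:
play_rows:
  commands:
    - [0, 0, 0, 0]

```text
time_s: 13.4
eef_pos: [560.0, -106.1, 246.8]
tcp_rot: [0.995, 0.096, 0.03, 0.011]
ft_force: [-0.2, -0.8, -2.7]
opening: 33.0
```

```bash
python3 -c "
from h import *
show([556,-108,162])
beam()"
```

```text
t 13.4 pos [ 560.  -106.1  246.8] yaw 11.1 tilt -0.998 dtool mm [-9.1 -1.3 84.5] f [-0.2 -0.8 -2.7] open 33.0 q [-0.33  0.03  1.71  0.    1.34  1.05]
goods mode z 167.1 beam -0.297 1286
weight mode z 149.4 beam 0.155 381
 tall pts 0
```

Request:
play_rows:
  commands:
    - [-0.4, -0.1, 2, 0]
    - [-0.5, 0, 2, 0]
    - [0, 0, 2, 0]
    - [0, 0, 1, 0]
    - [0, 0, 0, 0]

```text
time_s: 13.95
eef_pos: [552.6, -114.3, 177.9]
tcp_rot: [0.995, 0.095, 0.03, 0.014]
ft_force: [-0.1, 0.0, -1.5]
opening: 33.1
```

```bash
python3 -c "
from h import *
show([556,-108,160])
c=manip.capture('scene');cv2.imwrite('pics/g.png',cv2.resize(c['color'][140:300,170:390],None,fx=3,fy=3))"
```

```text
t 13.95 pos [ 552.6 -114.3  177.9] yaw 11.0 tilt -0.9978 dtool mm [ 3.5 -6.2 18. ] f [-0.1  0.  -1.5] open 33.1 q [-0.34  0.07  1.8   0.    1.21  1.04]
```

View pics/g.png

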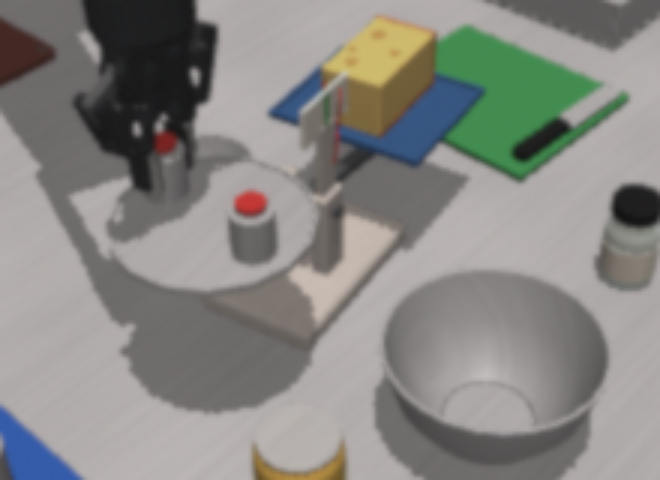

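The crop shows the held weight at (170,165), just above the near half of the pan. The first weight is at (252,230), and the cheese sits well on the tray. Next I lower it until the pan carries it.

Request:
play_rows:
  commands:
    - [0.3, -0.5, 0.6, 0]
    - [0, 0, 0.6, 0]
    - [0, 0, 0.5, 0]
    - [0, 0, 0.4, 0]
    - [0, 0, 0.4, 0]

```text
time_s: 14.5
eef_pos: [559.3, -110.8, 156.5]
tcp_rot: [0.995, 0.095, 0.033, 0.016]
ft_force: [-0.5, -0.4, -1.1]
opening: 33.1
```

Request:
play_rows:
  commands:
    - [0, 0, 0.4, 0]
    - [0, 0, 0.3, 0]
    - [0, 0, 0, 0]
    - [0, 0, 0, 0]

```text
time_s: 14.9
eef_pos: [559.7, -111.0, 148.5]
tcp_rot: [0.995, 0.095, 0.033, 0.016]
ft_force: [-0.5, 0.2, -1.3]
opening: 33.1
```

```bash
python3 -c "
from h import *
show([556,-108,143])"
```

```text
t 14.9 pos [ 559.7 -111.   148.5] yaw 11.0 tilt -0.9973 dtool mm [-3.4 -3.8  5.2] f [-0.5  0.2 -1.3] open 33.1 q [-0.33  0.11  1.81 -0.    1.14  1.05]
```

Request:
play_rows:
  commands:
    - [0, 0, 0.3, 0]
    - [0, 0, 0.3, 0]
    - [0, 0, 0, 0]
    - [0, 0, 0, 0]

```text
time_s: 15.3
eef_pos: [560.4, -111.2, 142.7]
tcp_rot: [0.995, 0.095, 0.033, 0.016]
ft_force: [0.2, -0.2, -0.3]
opening: 33.3
```

Request:
play_rows:
  commands:
    - [0, 0, 0, 0]
    - [0, 0, 0, 0]
    - [0, 0, 0, 0]
    - [0, 0, 0, 0]
  grip: 6.0

```text
time_s: 15.7
eef_pos: [561.3, -111.4, 143.5]
tcp_rot: [0.995, 0.095, 0.035, 0.016]
ft_force: [0.5, 0.3, 0.9]
opening: 60.0
```

Request:
play_rows:
  commands:
    - [0, 0, -1, 0]
    - [0, 0, -2, 0]
    - [0, 0, -3, 0]
    - [0, 0, -4, 0]
    - [0, 0, -4, 0]

```text
time_s: 16.2
eef_pos: [547.2, -106.4, 282.4]
tcp_rot: [0.995, 0.095, 0.028, 0.014]
ft_force: [0.5, 0.1, -0.5]
opening: 59.8
```

Request:
play_rows:
  commands:
    - [-4, 3, 0, 0]
    - [-4, 3, 0, 0]
    - [-4, 3, 0, 0]
    - [-2, 4, 0, 0]
    - [0, 4, 0, 0]

```text
time_s: 16.7
eef_pos: [444.1, -301.8, 296.3]
tcp_rot: [0.994, 0.101, 0.038, 0.02]
ft_force: [0.7, -0.2, 0.5]
opening: 59.9
```

Request:
play_rows:
  commands:
    - [0, 0, 0, 0]
    - [0, 0, 0, 0]
    - [0, 0, 0, 0]
    - [0, 0, 0, 0]
    - [0, 0, 0, 0]

```text
time_s: 17.2
eef_pos: [443.8, -303.9, 298.8]
tcp_rot: [0.994, 0.099, 0.039, 0.021]
ft_force: [0.9, -0.3, 0.1]
opening: 59.7
```

```bash
python3 -c "
from h import *
show([556,-108,143])
c,X=beam()
m=(abs(X[...,0]-585)<90)&(abs(X[...,1]+103)<80)&(X[...,2]>160)&(X[...,2]<190);P=X[m];
for a in (P[P[:,0]<595],P[P[:,0]>=595]): print(len(a),a.mean(0).round(1))
c=manip.capture('scene');cv2.imwrite('pics/i.png',cv2.resize(c['color'][140:300,170:390],None,fx=3,fy=3))"
```

```text
t 17.2 pos [ 443.8 -303.9  298.8] yaw 11.5 tilt -0.9961 dtool mm [ 137.  -177.7  157.8] f [ 0.9 -0.3  0.1] open 59.7 q [-0.77 -0.1   1.74  0.03  1.42  0.6 ]
goods mode z 132.6 beam -0.021 633
weight mode z 130.3 beam 0.003 1452
 tall pts 111 [ 591.3 -106.5]
112 [ 557.6 -109.8  171.9]
110 [ 631.5 -105.9  171.6]
```

View pics/i.png

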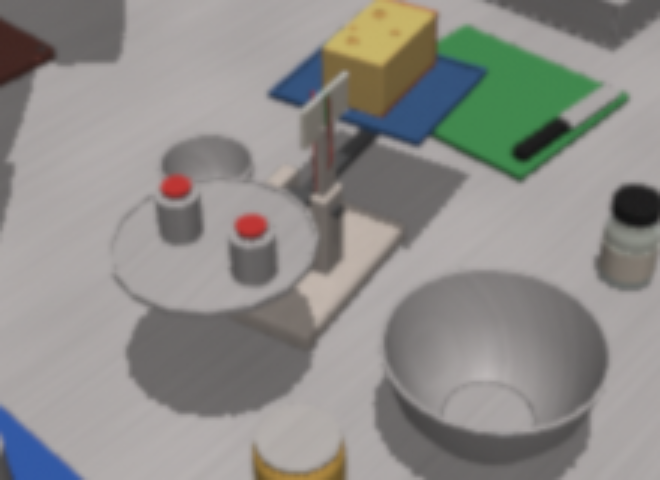

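Both weights stand upright, at (178,210) and (252,248). The pans are nearly level, and the cheese is centred on the tray. One more tilt and stability check, then I hand in.

```bash
python3 -c "
from h import *
c,X=beam()
P=X[(X[...,2]>175)&(X[...,2]<200)&(abs(X[...,0]-541)<60)&(abs(X[...,1]-141)<60)]
print('cheese',np.median(P[:,2]),cv2.minAreaRect(P[:,:2].astype(np.float32))[:2])
W=X[(abs(X[...,0]-585)<50)&(abs(X[...,1]+103)<50)&(X[...,2]<140)&(X[...,2]>120)]
zc=np.median(P[:,2])-55;zw=np.median(W[:,2]);print('beam',(zw-zc)/250)
for n in ['knife','pepper_jar','oil_can','cup','mixbowl']: print(n,np.round([d['position'] for d in manip.spot_point(c,n)[:1]]))
if abs((zw-zc)/250)<0.02: manip.hand_in();print('handed in')
"
```

```text
goods mode z 132.4 beam -0.019 622
weight mode z 130.4 beam 0.003 1456
 tall pts 118 [ 592.2 -106.3]
cheese 186.85013068264055 ((540.150390625, 144.13253784179688), (60.818931579589844, 100.45452880859375))
beam -0.006468294945738648
knife [[618. 349.  12.]]
pepper_jar [[777. 202.   2.]]
oil_can [[541. 142. 134.]]
cup [[434.  24.   3.]]
mixbowl [[780. -14.   2.]]
the job is handed in; nothing more can be done
handed in
```

I set the cheese on the blue tray and stood the board's 200 g weight on the round pan beside the first one. I handed the job in at about 17.5 s, with no verdict reported.

**Beam:** with only the cheese on, it tilted about +0.15 rad, so the cheese was roughly 187 g heavier than the 200 g weight. That puts it at about 390 g. With the second 200 g weight on, I estimated the tilt from the pan heights:
- The two pans compared gave −0.006 to −0.009 rad, inside the green mark.
- Taken alone, the tray gave −0.02 and the round pan +0.003. These disagree slightly because of camera height error, but both are also inside the mark.

**Placement:** the cheese is about 3 mm from the tray's centre. The two weights stand upright about 28 mm and 47 mm from the pan's centre. The gripper was clear, with about zero force.

**Bystanders:** the knife, jar, cup and mixing bowl all read within about 4 mm of where they started. The last reading for the oil can landed on the balance instead, which is a false detection, so the can's final position was not confirmed. The arm did not go near it.

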